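# Peel the clinging cover tray off the stack and show it over the light box

## Task

Push the stack of nested white trays along its channel until it seats firmly against the stop. Then peel off the clinging cover tray: pinch its upright finger tab and raise that corner first while the opposite corner is still down, so that the rest of the stack neither comes up with it nor leaves the stop. Finish while holding the cover tray by its tab, still and roughly level, its middle about 15 cm above the middle of the light box; do not put it down, and leave the small glass cup, the tweezers and the bottle where they are.

Things in the scene. Friction and masses are not known exactly. Their poses are not given: they have to be found in the camera images.
- holder: Fixed steel channel that guides the stack: two rails, 260 long, 8 thick, 20 high, 102 apart inside, with 3 high feet outside (152 wide over all). Origin: midway between the rails, half-way along, on the bench. x: along the channel away from its open near end, within 0.3 rad of world x; y: to the left; z up. It stands left or right of the light box.
- stop: Fixed steel cross bar between the rails near the channel's far end: 12 (x) by 98 (y) by 32 high, with an 8 high black knob on top. Origin: centre of its underside, on the bench; axes as the holder's. The stack's far face meets its near face (6 before the origin).
- trays: Stack of nested white trays, one loose body, about 0.75 kg: 124 long (x), 94 wide (y), 50 high, recess 104 by 74 by 14 deep in its top. Origin: centre of its underside; axes nearly the holder's. It stands on the bench between the rails, 35 to 110 short of the stop; it slides under 6 to 11 N. Push it at the middle of its near face (the cover's tab stands above that face's left end).
- cover: White cover tray, 0.11 kg: rim 118 by 88 by 4 thick; pan 94 by 64, 13 deep, in the stack's recess with 5 play. Origin: centre of the rim's underside; x, y as the stack's, z up. It clings by its pan's sides with 8 to 11 N in all, letting go when 10 up: pulled up level it carries the stack along; tilted up by the tab about its far edge (hand turning along) it comes off. At 0.3 rad it is nearly free.
- tab (a point): Centre of the finger tab, an upright plate 26 long (x), 9 thick (y), 34 high, on the near left corner of the cover's rim; its foot is 4 and its top 38 above the rim's underside. It lies 44 nearer, 39.5 to the left and 21 above the cover's origin; axes as the cover's. Pinch its upper part across the 9 (along y) from above; the rim sticks out 5 beside its inner face.
- opposite_corner (a point): Point on the underside of the cover's rim at the corner diagonally opposite the tab: 57 farther and 42 to the right of the cover's origin.
- lightbox: Fixed inspection light box: grey case 180 (x) by 150 (y), white pane on top 30 above the bench. Origin: centre of its underside; z up.
- weigh_cup: Bystander: small glass cup, 56 across, 40 high, origin at the centre of its underside.
- tweezers: Bystander: steel tweezers lying on the bench, 122 long, 8 high.
- reagent: Bystander: amber bottle with a black cap, 52 across, 110 high, origin at the centre of its underside.
Mind the look-alikes: they are no part of the job. Several things have the shape of the stop; the one meant has the colours described above.

How it is judged:
By the outcome, as a careful person would: the job done as asked, in the order asked, and still so for the second after the job is handed in, while the arm keeps its last pose, push and grip.
It also fails if it takes over 58 s, if anything falls off the work surface, if the arm or the gripper's body presses on something with over 40 N, if the wrist force passes 120 N, or if a joint passes its speed limit or range.

## Robot

A 7-joint arm with a two-finger parallel gripper is mounted at the origin on the work surface. World frame = base frame: x ahead of the robot, y to its left, z up, the work surface at z = 0. Lengths are in m, angles in rad, forces in N, time in s.
With the tool pointing down it reaches from about 0.4 to 0.85 m from the base axis. Payload 6.9 kg.
Tool frame: the origin (TCP) lies midway between the tips of the shut fingers; the grasp point (between the pads) lies behind it (ctrl.pinch_z is the z of the grasp point in the tool frame, in m); z points along the fingers, y is the direction in which the jaws open and shut (so a half turn about z gives the same grasp; the last joint's range is limited). The gripper opens to 85 mm and grips with 20 to 120 N. Pads are 22 mm wide; open, the fingers measure 114 mm over their backs; the gripper's body (76 mm by 85 mm) begins 54 mm behind the grasp point. The pads swing forward as they close: fully open they stand 13 mm farther back than shut.
Start: joints at [1.446, 0.507, -0.238, 1.5, 0.126, 1.149, -0.155], TCP at [0.143, -0.608, 0.231] pointing down, gripper open.
Joint ranges: [-3.08, 3.08], [-0.24, 2.05], [-1.43, 1.35], [0, 2.5], [-1.52, 4.66], [0.17, 1.96], [-2.89, 2.89]. Speed limits (rad/s): [2.39, 2.39, 3.14, 3.14, 3.14, 3.14, 3.14].

## Interface

Orientations are given as a unit quaternion [w, x, y, z].
In Python, from station import ctrl, get_state, vision, ticket, models gives the robot as it stands. Calls block until the motion is done:
- ctrl.movep(position, orientation): joint-space move of the TCP to a pose.
- ctrl.movel(position, frame=None, max_speed=0.15): straight line of the TCP; frame=None keeps the orientation; max_speed is the mean speed in m/s.
- ctrl.set_joints(angles): joint-space move.
- ctrl.ungrasp() and ctrl.close_gripper(force=None): open the fingers fully, or close them until they stop; force is the grip in N (None keeps the last).
- ctrl.pause(seconds).
- ctrl.ik(position, orientation): joint angles nearest the present ones, or None.
- get_state(): the state.
- vision.grab_frame(name): name is "side" or "top"; returns (picture, depth): 384x512x3 uint8, blue, green, red; 384x512 float32, m along the optical axis (not along the pixel's ray), 0 where there is no reading.
- vision.camera_info(name): a dict with "mtx" (3x3 intrinsics, pixels), "R" (3x3) and "t" (3): a world point X has camera coordinates R X + t. Camera axes: x right, y down, z forward; pixel columns grow to the right and rows downward; lengths in m; the calibration is good to about 2 mm. A picture is of the moment at which its call begins. camera_info takes no time and is no camera call.
A pose or a line that the arm cannot do raises ctrl.Unreachable and nothing moves.
- ticket.close_job(): hands the job in, once; it reports no verdict.
Trained networks look in the newest picture that a camera, given by its name, has taken for a name from the list of things; names that differ only in an ending like _2 or _b are one class to them, and where a whole thing is asked for, a point or a joint stands for the part that bears it (a point fixed in the world has none). Each returns a list of dicts, best first, with "p" (0 to 1); they miss things now and then, are a little off and sometimes report something else, mostly with a low value. They report only what shows in the picture. A call takes as long as a camera call. They do not tell look-alikes from the thing itself.
- models.recognise(camera, target): "point" ([column, row] in pixels, amid what is visible of it).
- models.masks_of(camera, target): "mask" (384x512 bool, what is visible of it) and "point" ([column, row] in pixels, amid what is visible of it).
The state is a dict: "time": time; "qpos": joint angles; "qd": joint speeds; "tau": joint torques, N m; "tcp_pos": TCP position; "eef_rot": TCP orientation; "contact_force": force on the tool from outside, world axes, zero at the start; "wrist_torque": the same for the moment, N m; "width": finger opening in m.
Only numpy, scipy, OpenCV 4.12 (cv2) and the standard library are available. Lean on these libraries where they do the work, as an engineer would, in place of code of your own. Each camera call takes 0.05 s, during which the arm holds its last target. There are 200 camera calls.

## Working session

There is one attempt and no reset: what is moved stays moved. The work goes in short steps, each a Python script; the robot and the scene stay as the last script left them, time stands still between calls to the robot, and variables do not carry over. Pictures are saved under pics/ and viewed, about 8 in all and at most 12, crops included, and the job is handed in when it is done.

```bash
ls; mkdir -p pics; cat > h.py <<'E'
import numpy as np, cv2
from station import ctrl,get_state,vision,ticket,models
def world(cam,uv,z=None,depth=None):
    c=vision.camera_info(cam);K=np.array(c['mtx']);R=np.array(c['R']);t=np.array(c['t'])
    uv=np.atleast_2d(uv).astype(float)
    r=np.c_[uv,np.ones(len(uv))]@np.linalg.inv(K).T
    if depth is None:
        o=-R.T@t; d=r@R; s=(z-o[2])/d[:,2]; return o+d*s[:,None]
    return (r*np.asarray(depth)[:,None]-t)@R
def cloud(cam,d,step=1):
    v,u=np.nonzero(d>0); return np.c_[u,v],world(cam,np.c_[u,v],depth=d[v,u])
E
python3 - <<'E'
from h import *
s=get_state();print(s['time'],s['tcp_pos'],s['eef_rot'],s['width'],ctrl.pinch_z)
for n in('side','top'):
    p,d=vision.grab_frame(n);cv2.imwrite(f'pics/{n}0.png',p);np.save(n+'d.npy',d);np.save(n+'p.npy',p)
    c=vision.camera_info(n);print(n,-np.array(c['R']).T@c['t'])
    for k in('holder','stop','trays','cover','tab','lightbox','weigh_cup','tweezers','reagent'):
        for r in models.recognise(n,k)[:4]:
            u,v=map(int,r['point']); dd=d[v,u]
            print(k,round(r['p'],2),u,v,np.round(world(n,[u,v],depth=[dd])[0],3) if dd>0 else None)
E
```

```text
pics
0.0 [ 0.14276821 -0.60795685  0.23040538] [-9.01957588e-04  9.93345843e-01  1.15165981e-01 -1.40118894e-04] 0.0854470407681893 -0.0187
side [0.3039358  0.86758583 0.8246142 ]
holder 0.93 258 242 [0.587 0.231 0.011]
stop 0.77 226 220 [0.692 0.209 0.033]
stop 0.6 220 343 [0.543 0.536 0.036]
stop 0.56 223 274 [0.615 0.379 0.041]
trays 0.73 276 234 [0.546 0.204 0.033]
trays 0.62 317 152 [ 0.554 -0.196  0.028]
cover 0.68 275 222 [0.562 0.169 0.038]
tab 0.57 275 218 [0.568 0.155 0.039]
tab 0.52 319 152 [ 0.547 -0.196  0.03 ]
lightbox 0.76 319 150 [ 0.55  -0.208  0.029]
weigh_cup 0.29 275 220 [0.565 0.161 0.038]
reagent 0.95 204 175 [0.827 0.086 0.058]
top [0.40873906 0.11695574 1.10685017]
holder 0.93 220 218 [0.579 0.214 0.053]
stop 0.81 169 197 [0.619 0.354 0.032]
stop 0.6 95 215 [0.547 0.529 0.038]
stop 0.52 233 178 [0.689 0.198 0.039]
trays 0.73 245 250 [0.509 0.142 0.054]
cover 0.81 238 225 [0.57  0.168 0.039]
cover 0.28 393 249 [ 0.563 -0.225  0.028]
tab 0.73 235 225 [0.569 0.175 0.041]
lightbox 0.77 395 249 [ 0.564 -0.23   0.029]
weigh_cup 0.68 310 203 [ 0.659 -0.009  0.002]
tweezers 0.67 300 278 [ 0.462 -0.004  0.01 ]
reagent 0.85 293 130 [0.824 0.062 0.08 ]
```

View pics/top0.png

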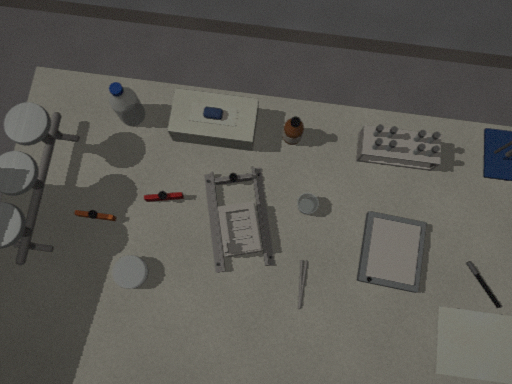

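View pics/side0.png

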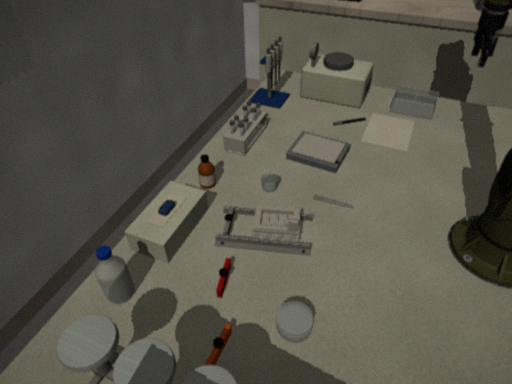

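Top view: the grey bar with the black knob at (233,178), between the rails, is the stop. The look-alikes are red at (163,197) and orange at (95,215), both outside the channel. I'll confirm with an enlarged crop.

```bash
python3 - <<'E'
from h import *
p=np.load('topp.npy')[160:280,190:285]; 
a=cv2.resize(p,None,fx=5,fy=5,interpolation=cv2.INTER_CUBIC);a=cv2.convertScaleAbs(a,alpha=1.6)
d=np.load('topd.npy');uv,X=cloud('top',d);H=np.zeros(d.shape);H[uv[:,1],uv[:,0]]=X[:,2]
hm=cv2.applyColorMap(np.clip(H[160:280,190:285]*2800,0,255).astype(np.uint8),cv2.COLORMAP_JET)
hm=cv2.resize(hm,None,fx=3,fy=3,interpolation=cv2.INTER_NEAREST)
o=np.zeros((600,780,3),np.uint8);o[:,:475]=a;o[:360,480:765]=hm;cv2.imwrite('pics/crop.png',o)
for n in('side','top'):
    d=np.load(n+'d.npy');uv,X=cloud(n,d)
    m=(X[:,0]>.42)&(X[:,0]<.75)&(X[:,1]>.08)&(X[:,1]<.32)
    for lo,hi in((.015,.025),(.028,.036),(.036,.046),(.046,.06),(.06,.1)):
        k=m&(X[:,2]>lo)&(X[:,2]<hi);q=X[k]
        print(n,lo,k.sum(),q[:,:2].min(0).round(3),q[:,:2].max(0).round(3),np.median(q,0).round(3))
    k=m&(X[:,2]>.062);print(X[k].round(3)[:40:2])
    # rails: fit
E
```

```text
side 0.015 513 [0.45  0.081] [0.73  0.262] [0.576 0.211 0.018]
side 0.028 233 [0.488 0.135] [0.708 0.248] [0.586 0.206 0.032]
side 0.036 508 [0.489 0.121] [0.701 0.227] [0.567 0.164 0.039]
side 0.046 650 [0.488 0.105] [0.631 0.226] [0.563 0.176 0.051]
side 0.06 95 [0.493 0.182] [0.519 0.199] [0.505 0.193 0.077]
[[0.519 0.191 0.086]
 [0.514 0.19  0.086]
 [0.509 0.189 0.087]
 [0.505 0.185 0.085]
 [0.499 0.184 0.086]
 [0.516 0.198 0.089]
 [0.513 0.192 0.084]
 [0.508 0.192 0.087]
 [0.503 0.188 0.085]
 [0.498 0.188 0.087]
 [0.517 0.196 0.084]
 [0.511 0.196 0.086]
 [0.507 0.193 0.084]
 [0.502 0.192 0.086]
 [0.497 0.191 0.087]
 [0.516 0.197 0.081]
 [0.512 0.194 0.079]
 [0.506 0.195 0.083]
 [0.502 0.193 0.083]
 [0.496 0.193 0.085]]
top 0.015 660 [0.455 0.081] [0.735 0.262] [0.591 0.181 0.019]
top 0.028 172 [0.493 0.103] [0.712 0.245] [0.688 0.182 0.032]
top 0.036 844 [0.492 0.104] [0.703 0.222] [0.566 0.165 0.04 ]
top 0.046 1025 [0.49  0.103] [0.691 0.224] [0.564 0.16  0.053]
top 0.06 52 [0.496 0.181] [0.521 0.196] [0.508 0.188 0.086]
[[0.52  0.196 0.088]
 [0.521 0.191 0.087]
 [0.518 0.196 0.085]
 [0.518 0.191 0.088]
 [0.515 0.195 0.089]
 [0.516 0.19  0.086]
 [0.519 0.187 0.066]
 [0.513 0.192 0.089]
 [0.514 0.188 0.086]
 [0.511 0.192 0.084]
 [0.512 0.187 0.085]
 [0.508 0.192 0.088]
 [0.509 0.187 0.085]
 [0.506 0.191 0.091]
 [0.507 0.187 0.087]
 [0.504 0.191 0.088]
 [0.505 0.187 0.084]
 [0.501 0.191 0.088]
 [0.502 0.186 0.087]
 [0.5   0.191 0.083]]
```

View pics/crop.png

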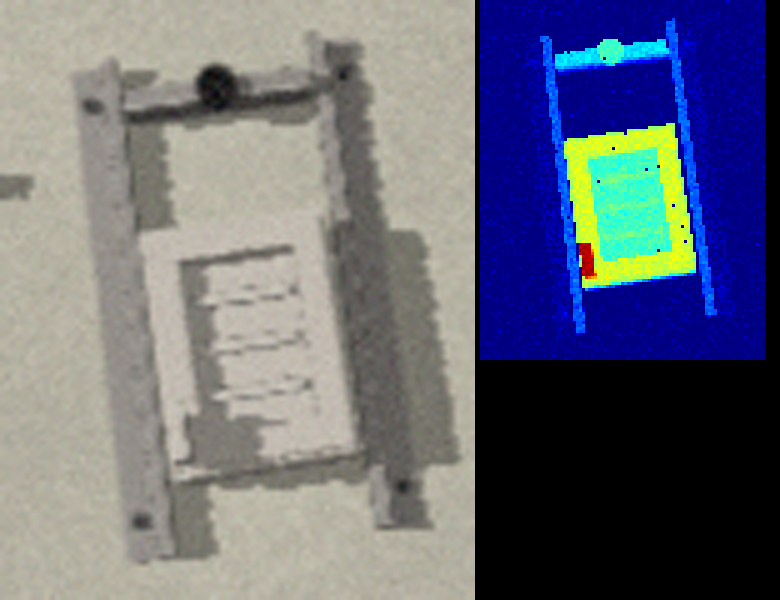

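The crop confirms the grey bar with the black knob inside the channel, at crop (215,85), as the stop. The tab is at the stack's near-left corner. Next I'll fit the poses.

```bash
cat >> h.py <<'E'
def rect(P):
    (c,s,a)=cv2.minAreaRect((P[:,:2]*1000).astype(np.float32)); a=np.radians(a)
    if s[0]<s[1]: s=s[::-1];a+=np.pi/2
    a=(a+np.pi/2)%np.pi-np.pi/2
    return np.array(c)/1000,np.array(s),a
def line(P): # fit y=f(x)
    vx,vy,x,y=cv2.fitLine(P[:,:2].astype(np.float32),cv2.DIST_HUBER,0,.001,.001).ravel(); return np.arctan(vy/vx),x,y
E
python3 - <<'E'
from h import *
for n in('side','top'):
    d=np.load(n+'d.npy');uv,X=cloud(n,d)
    m=(X[:,0]>.42)&(X[:,0]<.75)&(X[:,1]>.08)&(X[:,1]<.27)
    Z=X[:,2]
    print(n,'stack',rect(X[m&(Z>.046)&(Z<.06)&(X[:,0]<.66)]))
    t=X[m&(Z>.08)];print('tab',rect(t),t.mean(0))
    s=X[m&(Z>.028)&(Z<.036)&(X[:,0]>.66)];print('stop',rect(s),len(s))
    r=X[m&(Z>.0155)&(Z<.024)]
    th=.115
    k=r@np.array([-np.sin(th),np.cos(th),0]); h,e=np.histogram(k,40,(.02,.22));print([(round(b,3),c) for b,c in zip(e,h) if c>8])
    L=X[(abs(X[:,0]-.56)<.14)&(abs(X[:,1]+.22)<.12)&(Z>.022)&(Z<.036)];print('box',rect(L),len(L))
E
```

```text
side stack (array([0.55938196, 0.16475037]), array([124.00762177,  95.58213043]), np.float64(0.28012952610800124))
tab (array([0.50643222, 0.19075319]), array([23.34934998, 10.59896469]), np.float64(0.32450904172432704)) [0.50601683 0.19126929 0.08542565]
stop (array([0.68871924, 0.20047859]), array([97.82872772, 18.63833046]), np.float64(-1.3409706679509137)) 89
[(np.float64(0.03), np.int64(13)), (np.float64(0.055), np.int64(21)), (np.float64(0.06), np.int64(22)), (np.float64(0.065), np.int64(13)), (np.float64(0.13), np.int64(15)), (np.float64(0.135), np.int64(32)), (np.float64(0.14), np.int64(55)), (np.float64(0.145), np.int64(52)), (np.float64(0.15), np.int64(56)), (np.float64(0.155), np.int64(37)), (np.float64(0.16), np.int64(35)), (np.float64(0.165), np.int64(37)), (np.float64(0.17), np.int64(30)), (np.float64(0.175), np.int64(18))]
box (array([ 0.55723755, -0.22293575]), array([179.10369873, 153.00019836]), np.float64(-0.06072779602096823)) 1300
top stack (array([0.56260931, 0.16346005]), array([124.83969879,  94.06741333]), np.float64(0.2861388159497107))
tab (array([0.509073 
[... 300 characters left out ...]
np.float64(0.035), np.int64(36)), (np.float64(0.04), np.int64(44)), (np.float64(0.045), np.int64(43)), (np.float64(0.05), np.int64(36)), (np.float64(0.055), np.int64(26)), (np.float64(0.06), np.int64(42)), (np.float64(0.065), np.int64(21)), (np.float64(0.13), np.int64(10)), (np.float64(0.135), np.int64(26)), (np.float64(0.14), np.int64(43)), (np.float64(0.145), np.int64(44)), (np.float64(0.15), np.int64(38)), (np.float64(0.155), np.int64(40)), (np.float64(0.16), np.int64(37)), (np.float64(0.165), np.int64(33)), (np.float64(0.17), np.int64(32)), (np.float64(0.175), np.int64(12))]
box (array([ 0.56042596, -0.2261192 ]), array([180.05587769, 150.92602539]), np.float64(-0.0692583004666556)) 4189
```

```bash
cat >> h.py <<'E'
from scipy.spatial.transform import Rotation as Ro
psi=.27; ex=np.array([np.cos(psi),np.sin(psi),0]); ey=np.array([-ex[1],ex[0],0]); ez=np.array([0,0,1.])
def q(R): 
    a=R.as_quat(); return a[[3,0,1,2]]
def down(yaw): return Ro.from_euler('z',yaw)*Ro.from_euler('x',np.pi)
C=np.array([.561,.1635,0])
E
python3 - <<'E'
from h import *
ctrl.close_gripper(60)
p=C-.096*ex
ctrl.movep(p+[0,0,.22],q(down(psi)));s=get_state();print(s['time'],s['tcp_pos'],s['qpos'].round(2) if hasattr(s['qpos'],'round') else s['qpos'],s['contact_force'])
ctrl.movel(p+[0,0,.032],max_speed=.12)
print(get_state()['time'],get_state()['contact_force'])
p=p+[0,0,.032]
for adv in list(range(15,76,15))+list(range(78,110,3)):
    ctrl.movel(p+ex*adv/1000,max_speed=.06 if adv<76 else .03)
    s=get_state();f=np.array(s['contact_force']);t=np.array(s['tcp_pos'])
    print(adv,round(s['time'],2),(t-p)@ex*1000//.1/10,f.round(1),round(f@ex,1))
    if f@ex<-22: break
E
```

```text
4.6333 [0.46877785 0.13715512 0.21986798] [ 0.36  0.44 -1.01  1.86  0.42  1.08 -2.12] [ 0.60758771 -0.72903777 -0.18865149]
6.35 [ 0.06735791 -0.55597535 -0.7530137 ]
15 6.75 15.4 [-0.  -0.2 -0.8] -0.1
30 7.15 29.5 [-2.4 -1.3  1. ] -2.6
45 7.55 45.0 [-1.5 -1.  -1.1] -1.7
60 7.95 60.3 [-1.5  0.1 -0.6] -1.4
75 8.35 75.2 [-1.5 -0.6 -0.2] -1.6
78 8.6 76.4 [-7.9 -1.7  3.5] -8.1
81 8.85 79.3 [-7.1 -2.5  2.5] -7.5
84 9.1 82.4 [-6.6 -2.2  3. ] -6.9
87 9.35 85.4 [-6.8 -1.8  2.7] -7.0
90 9.6 88.5 [-5.9 -1.6  2.6] -6.1
93 9.85 90.7 [-8.3 -2.2  4.3] -8.6
96 10.1 90.7 [-17.5  -5.   11.8] -18.2
99 10.35 90.7 [-26.2  -7.5  18.7] -27.3
```

The stack seated at 90.7 mm of advance, where about 89 mm was predicted, and the force rose to 27 N. I'll back off and look.

```bash
cat >> h.py <<'E'
def look(n='top',save=None):
    p,d=vision.grab_frame(n);uv,X=cloud(n,d)
    if save: cv2.imwrite(save,p)
    return p,d,X
E
python3 - <<'E'
from h import *
t=np.array(get_state()['tcp_pos'])
ctrl.movel(t-ex*.05,max_speed=.1); ctrl.movel(t-ex*.05+[0,0,.16],max_speed=.2); ctrl.ungrasp()
for n in('side','top'):
    p,d,X=look(n,f'pics/{n}1.png');np.save(n+'d1.npy',d)
    m=(X[:,0]>.5)&(X[:,0]<.75)&(X[:,1]>.08)&(X[:,1]<.29);Z=X[:,2]
    S=(X-C)@ex
    st=X[m&(Z>.046)&(Z<.06)&(S<.13)];print(n,'stack',rect(st))
    tb=X[m&(Z>.08)&(Z<.095)];print('tab',rect(tb),tb.mean(0),len(tb))
    s=X[m&(Z>.028)&(Z<.036)&(X[:,0]>.66)];print('stop',rect(s))
print(get_state()['time'],get_state()['tcp_pos'])
E
```

```text
side stack (array([0.62458624, 0.18365594]), array([124.21334839,  95.01082611]), np.float64(0.26994017190881725))
tab (array([0.57161859, 0.20805789]), array([23.58628654, 11.66164112]), np.float64(0.36239250823070424)) [0.57140949 0.20912437 0.08483082] 39
stop (array([0.67839246, 0.19780638]), array([96.77509308, 39.04336929]), np.float64(-1.3474427486110514))
top stack (array([0.67240936, 0.23404526]), array([19.37853432, 10.79387665]), np.float64(-0.6869438276373359))
tab (array([0., 0.]), array([0., 0.]), np.float64(0.0)) [nan nan nan] 0
stop (array([0.6878092 , 0.23101062]), array([34.48067093,  8.89346409]), np.float64(-1.021443951217691))
12.9167 [0.50780242 0.14865194 0.19152305]<stdin>:9: RuntimeWarning: Mean of empty slice.
  ret = um.true_divide(
```

```bash
cat >> h.py <<'E'
CC=np.array([.6255,.1823,.05])        # cover origin seated
T0=CC-.044*ex+.0395*ey+[0,0,.012]     # TCP at grasp
PV=CC+.059*ex
def tilt(th,lift=0):
    r=Ro.from_rotvec(th*ey); return PV+r.apply(T0-PV)+[0,0,lift], q(r*down(psi))
E
python3 - <<'E'
from h import *
print(T0)
for a in [(0,.08),(0,0),(.2,0),(.4,0),(.4,.15),(0,.15)]:
    j=ctrl.ik(*tilt(*a));print(a,None if j is None else np.round(j,2))
for y in(0,psi,.5,-.3):
    r=Ro.from_euler('z',y);j=ctrl.ik(np.array([.559,-.2245,.182])+r.apply([-.044,.0395,0]),q(down(y)));print(y,None if j is None else np.round(j,2))
ctrl.movel(T0+[0,0,.1],q(down(psi)),max_speed=.15)
p,d,X=look('side')
cv2.imwrite('pics/near.png',cv2.resize(p[150:290,180:350],None,fx=4,fy=4,interpolation=cv2.INTER_CUBIC))
Z=X[:,2];m=(X[:,0]>.54)&(X[:,0]<.6)&(X[:,1]>.18)&(X[:,1]<.24)&(Z>.075)&(Z<.093);print(X[m].mean(0),m.sum())
print(get_state()['time'],get_state()['tcp_pos'])
E
```

```text
[0.57255819 0.20863277 0.062     ]
(0, 0.08) [ 0.12  0.69 -0.88  1.66  0.59  1.08 -2.24]
(0, 0) [ 0.08  0.77 -0.81  1.74  0.68  0.93 -2.32]
(0.2, 0) [ 0.06  0.86 -0.84  1.51  0.56  1.25 -2.19]
(0.4, 0) [ 0.    0.96 -0.83  1.25  0.49  1.56 -2.11]
(0.4, 0.15) [-0.02  0.84 -0.86  1.06  0.42  1.83 -2.06]
(0, 0.15) [ 0.14  0.62 -0.92  1.57  0.52  1.21 -2.18]
0 [ 0.88  0.55 -0.91  1.78  0.49  1.06 -1.78]
0.27 [ 0.95  0.57 -0.98  1.78  0.54  1.08 -1.53]
0.5 [ 1.    0.59 -1.04  1.78  0.57  1.1  -1.31]
-0.3 [ 0.8   0.54 -0.82  1.75  0.45  1.05 -2.06]
[0.57122345 0.20894805 0.0822857 ] 52
13.7333 [0.57210926 0.20806313 0.16223232]
```

View pics/near.png

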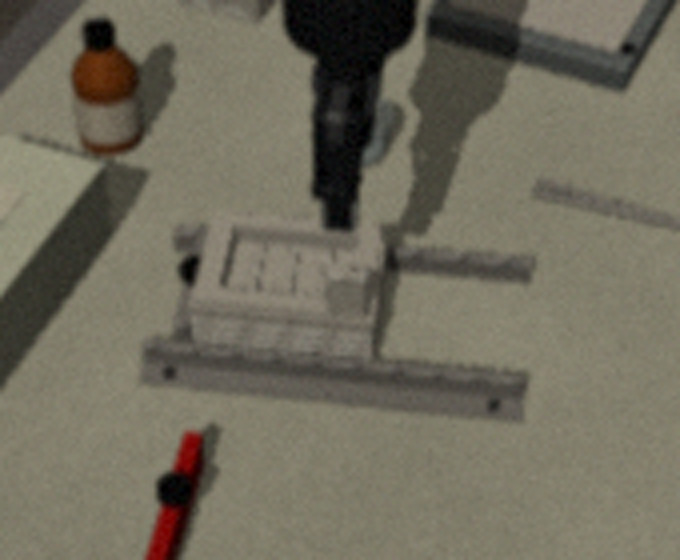

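The side crop shows the stack against the knobbed stop at (188,268) and the tab clear at (345,290), with nothing in the way of the fingers. Next I'll pinch and tilt.

```bash
python3 - <<'E'
from h import *
ctrl.movel(T0,q(down(psi)),max_speed=.1)
def st(l):
    s=get_state();print(l,round(s['time'],2),'w',round(s['width'],4),np.round(s['contact_force'],1),np.round(s['wrist_torque'],2),np.round(s['tcp_pos'],4))
    return s
st('down');ctrl.close_gripper(90);st('closed')
for th in (.05,.1,.15,.2,.25,.3,.35):
    ctrl.movel(*tilt(th),max_speed=.04);s=st(th)
    if s['width']<.005: break
p,d,X=look('side')
cv2.imwrite('pics/tilt.png',cv2.resize(p[150:290,180:350],None,fx=4,fy=4,interpolation=cv2.INTER_CUBIC))
E
```

```text
down 14.88 w 0.0853 [-0.8 -0.6  0.4] [-0.   -0.01 -0.05] [0.5729 0.209  0.0627]
closed 15.57 w 0.0076 [-0.2 -3.7  5.2] [-0.74  0.14 -0.13] [0.5729 0.2077 0.0623]
0.05 15.86 w 0.0072 [-2.5 -3.1  1.2] [-0.42  0.02 -0.27] [0.5728 0.2086 0.0666]
0.1 16.14 w 0.0078 [-2.5 -2.1  0.4] [-0.26 -0.07 -0.22] [0.5738 0.209  0.0716]
0.15 16.43 w 0.0073 [-2.2 -2.5  0.5] [-0.23  0.03 -0.15] [0.575  0.2094 0.0768]
0.2 16.71 w 0.0073 [-3.5 -2.2  2.4] [-0.35  0.4  -0.1 ] [0.5764 0.21   0.082 ]
0.25 16.99 w 0.0072 [-3.3 -2.   4.5] [-0.36  0.42 -0.11] [0.5782 0.2105 0.0869]
0.3 17.27 w 0.007 [-3.7 -1.   2.7] [-0.31  0.32 -0.14] [0.5803 0.211  0.0917]
0.35 17.56 w 0.0076 [-3.9 -1.2  3.5] [-0.3   0.31  0.01] [0.5825 0.2116 0.0964]
```

View pics/tilt.png

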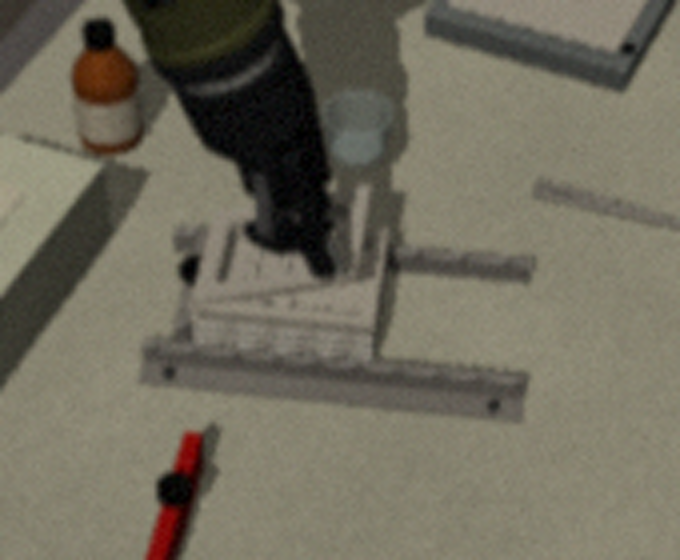

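The cover is tilted up at the tab corner, its far edge is down, and the stack is still at the stop. Now I'll lift.

```bash
python3 - <<'E'
from h import *
def st(l):
    s=get_state();print(l,round(s['time'],2),'w',round(s['width'],4),np.round(s['contact_force'],1),np.round(s['wrist_torque'],2),np.round(s['tcp_pos'],4))
for th,l,v in ((.4,0,.04),(.4,.01,.03),(.4,.025,.04),(.4,.05,.06),(.4,.1,.12)):
    ctrl.movel(*tilt(th,l),max_speed=v);st((th,l))
ctrl.movel(*tilt(0,.19),max_speed=.06);st('level')
p,d,X=look('side')
cv2.imwrite('pics/up.png',cv2.resize(p[110:290,180:350],None,fx=3.3,fy=3.3,interpolation=cv2.INTER_CUBIC))
Z=X[:,2];m=(X[:,0]>.5)&(X[:,0]<.75)&(X[:,1]>.08)&(X[:,1]<.29)
print(rect(X[m&(Z>.044)&(Z<.058)&((X-C)@ex<.13)]))
E
```

```text
(0.4, 0) 17.89 w 0.0076 [-3.4 -2.1  4.6] [-0.29  0.33  0.02] [0.5848 0.2123 0.101 ]
(0.4, 0.01) 18.38 w 0.0072 [-0.6 -0.7 -1. ] [ 0.15 -0.42  0.04] [0.5852 0.2122 0.1114]
(0.4, 0.025) 18.9 w 0.0072 [-0.   0.1 -0.4] [ 0.19 -0.42  0.01] [0.585  0.2121 0.1264]
(0.4, 0.05) 19.47 w 0.0075 [-0.6 -0.5 -1.3] [ 0.13 -0.43  0.03] [0.585  0.2121 0.1514]
(0.4, 0.1) 20.03 w 0.0074 [ 0.3  0.8 -0.7] [ 0.19 -0.42  0.01] [0.5849 0.2119 0.2008]
level 21.06 w 0.007 [ 0.3 -0.3 -1.8] [-0.    0.06  0.  ] [0.5727 0.2082 0.2513]
(array([0.62420386, 0.18340903]), array([124.3663559 ,  98.34231567]), np.float64(0.2704572745687266))
```

View pics/up.png

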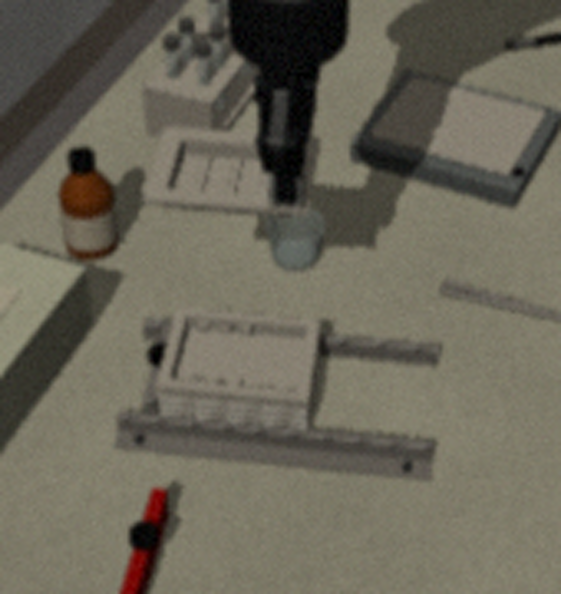

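The cover is off. The stack sits unmoved at the stop: side fit (.624,.183), same as before. Next, carry it to the light box.

```bash
python3 - <<'E'
from h import *
r=[-.044,.0395,0]; B=np.array([.559,-.2245,0])
ctrl.movel(B+r+[0,0,.25],q(down(0)),max_speed=.12)
ctrl.movel(B+r+[0,0,.182],q(down(0)),max_speed=.06); ctrl.pause(.5)
s=get_state();print(s['time'],s['width'],s['tcp_pos'],np.round(s['contact_force'],1),np.round(s['wrist_torque'],2))
for n in('side','top'):
    p,d,X=look(n,f'pics/fin_{n}.png');Z=X[:,2]
    m=(abs(X[:,0]-.559)<.12)&(abs(X[:,1]+.2245)<.12)&(Z>.145)&(Z<.182)
    Y=X[m];print(n,m.sum(),rect(Y) if m.sum()>9 else '')
    if m.sum()>50:
        for lo,hi in((.145,.166),(.168,.18)):
            W=Y[(Y[:,2]>lo)&(Y[:,2]<hi)]
            if len(W)>30: print(lo,len(W),np.linalg.lstsq(np.c_[W[:,:2]-B[:2],np.ones(len(W))],W[:,2],rcond=None)[0].round(3),rect(W))
    m=(X[:,0]>.5)&(X[:,0]<.75)&(X[:,1]>.08)&(X[:,1]<.29);print('stack',rect(X[m&(Z>.044)&(Z<.058)&((X-C)@ex<.13)]))
E
```

```text
26.3583 0.007250837498984221 [ 0.51502389 -0.18500828  0.18203931] [ 0.1 -0.3 -1.5] [-0.03  0.07 -0.02]
side 508 (array([ 0.55731641, -0.22161337]), array([120.58571625,  95.14979553]), np.float64(-0.025311615106494045))
0.145 210 [ 0.013 -0.037  0.158] (array([ 0.55854449, -0.22263217]), array([90.83187103, 73.46471405]), np.float64(-0.018182998658625493))
0.168 276 [-0.005  0.003  0.171] (array([ 0.55738031, -0.22331509]), array([118.6865921 ,  93.89513397]), np.float64(-0.002051566145742534))
stack (array([0.6242478 , 0.18241354]), array([123.59184265,  99.20710754]), np.float64(0.26449457340133686))
top 838 (array([ 0.56080359, -0.22418893]), array([118.54675293,  88.94898987]), np.float64(-0.001974600790239478))
0.145 296 [-0.018 -0.006  0.161] (array([ 0.57958099, -0.22677888]), array([55.04233932, 52.0644989 ]), np.float64(1.5669758890531233))
0.168 528 [-0.002  0.     0.173] (array([ 0.56080359, -0.22418893]), array([118.54675293,  88.94898987]), np.float64(-0.001974600790239478))
stack (array([0.62667493, 0.18191972]), array([123.881073  ,  93.91644287]), np.float64(0.2646002176728288))
```

View pics/fin_side.png

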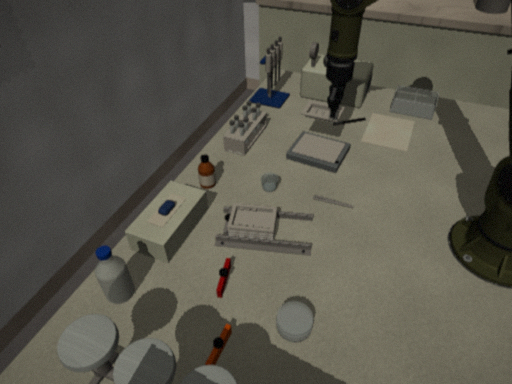

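View pics/fin_top.png

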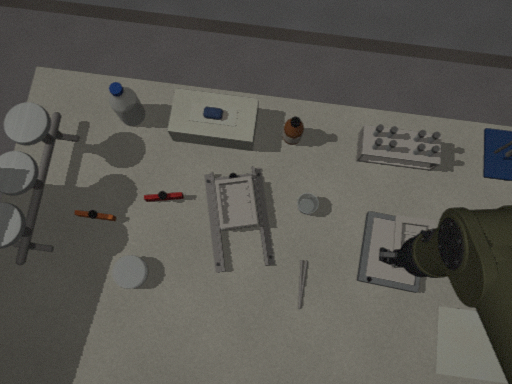

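The side view shows the cover level above the light box at (322,112). The top view shows the stack against the stop at (237,203), with the cup (309,204), tweezers (302,284) and bottle (293,128) where they were. Handing in.

```bash
python3 - <<'E'
from h import *
print(ticket.close_job(),get_state()['time'])
E
```

```text
the job is handed in; nothing more can be done
the job is handed in; nothing more can be done
```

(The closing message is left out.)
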